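Close the cable trunking and press the joint cover home

TASK

The white lids of the cable trunking on the radio desk stand apart: slide the loose lid along until it butts flush against the fixed one. Then set the black joint cover squarely over the middle of the seam and press it down until it clicks and sits fully home, and keep pressing: finish while you are still pressing the cover down firmly, without letting go of the push. Leave the mouse, the red box and the glass where they stand.

Things in the scene. Friction and masses are not known exactly. Their poses are not given: they have to be found in the camera images.
- trunking: Straight cable trunking with white lids, fixed to the desk: 450 mm long, 40 mm wide over the lids, 40 mm tall, grey base 48 mm wide. Origin on the desk right under the seam, on the centre line; y runs along it towards the fixed lid (y = 0 to 200 mm), x across, z up. Closed end pieces 53 mm wide, 43 mm tall cover y = -253 to -190 and 188 to 204 mm.
- seam (a point): Centre of the top edge of the fixed lid's end, 40 mm above the desk, where the lids must meet; axes as the trunking.
- lid_gap (a joint): Gap between the lids in m: 0 = loose lid butted against the fixed one, growing as it slides away along the trunking's -y, up to 0.045. The lid is held down and can only slide; that takes about 2.5 N, and it stays where it is left.
- lid_grip (a point): Point on the loose lid's centre line, 100 mm from the end that meets the fixed lid, 32 mm above the desk; axes as the trunking. The loose lid is the one on the robot's right, whose other end runs inside the longer end piece. It is 40 mm wide; its smooth sides reach from 22 to 40 mm above the desk: pinch it across from above, fingertips 24 mm or more above the desk.
- bead (a point): Under the seam, 15 mm above the desk: at this height, below the lids on both sides, a springy light-grey bead stands out furthest, 23.5 mm from the centre line (ramp above it up to 22 mm, undercut below to 12 mm). The cover's lips spring over both beads, which give way about 2 mm. Pushed off-centre, one side may click alone and leave the cover tilted: push on until both have.
- cover_mid (a point): Centre of the black joint cover, loose on the desk, 40 g, an upside-down U: 53 mm wide (x), 60 mm long (y), 36 mm tall (z up, point at half height). Open below and at both y ends; inside 48 mm wide, with inward lips near the lower edge 42.6 mm apart. It fits over the trunking with its y along the trunking, either way round.
- cover_top (a point): Centre of the cover's flat top plate (cover_c0, 3.5 mm thick), 18 mm over its centre. Lowered over the lids, the lips meet the beads when this is about 52 mm above the desk; about 8 to 14 N pushes them over, the push drops sharply at the click, and home, with the top plate resting on both lids, this is 43.5 mm above the desk. There it has under 1 mm play.
- mouse: Yellowish computer mouse, 105 x 60 x 32 mm, loose bystander; origin at its underside.
- red_box: Red metal switch box 60 x 95 x 36 mm with a black knob on top (49 mm in all), loose bystander; origin at its underside.
- glass: Stemmed beer glass, 80 mm wide, 122 mm tall, loose bystander; origin at its underside.
Not all that is in view belongs to the job. What is meant by the part that bears cover_mid is not orange or yellow, and is the larger of those in its own colour.

How it is judged:
By the outcome, as a careful person would: the job done as asked, in the order asked, and still so for the second after the job is handed in, while the arm keeps its last pose, push and grip.
It also fails if it takes over 64 s, if anything falls off the work surface, if the arm or the gripper's body presses on something with over 40 N, if the wrist force passes 120 N, or if a joint passes its speed limit or range.

ROBOT

A 6-joint arm with a two-finger parallel gripper is mounted at the origin on the work surface. World frame = base frame: x ahead of the robot, y to its left, z up, the work surface at z = 0. Lengths are in m, angles in rad, forces in N, time in s.
With the tool pointing down it reaches from about 0.225 to 0.875 m from the base axis. Payload 3.4 kg.
Tool frame: the origin (TCP) lies at the very end of the fingers, on their centre line; the grasp point (between the pads) lies 19 mm behind it; z points along the fingers, y is the direction in which the jaws open and shut (so a half turn about z gives the same grasp; the last joint's range is limited). The gripper opens to 85 mm and grips with 20 to 120 N. Pads are 22 mm wide; open, the fingers measure 114 mm over their backs; the gripper's body (76 mm by 85 mm) begins 54 mm behind the grasp point. The pads swing forward as they close: fully open they stand 13 mm farther back than shut.
Start: joints at [-1.424, 0.276, 1.505, -0, 1.361, -0.121], TCP at [0.152, -0.555, 0.231] pointing down, gripper open.
Joint ranges: [-2.89, 2.89], [-0.75, 2.08], [0.22, 2.7], [-1.18, 4.32], [0.11, 2.71], [-2.7, 2.7]. Speed limits (rad/s): [2.57, 2.57, 3.14, 3.14, 3.14, 3.14].

INTERFACE

Orientations are given as a unit quaternion [w, x, y, z].
In Python, from workcell import bot gives the robot as it stands.
- The arm moves only by the shell command python3 -m jog 'ROWS'. ROWS is JSON, a list of rows, each an object with "gripper": the finger opening in mm, from 0 to 85.4; "offset": the shift along the tool's x, y, z normalised to -1 to 1, where 1 is 2 cm, a list of three; "yaw": the turn about the tool's z normalised to -1 to 1, where 1 is 0.15 rad. In form: [{"gripper": gripper, "offset": [tx, ty, tz], "yaw": yaw}, ...]. A call has 1 to 12 rows; each row shifts and turns the commanded pose from where the row before left it, along the tool's axes as they then stand; what a row does not reach is not made up. A row lasts 1/8 s, in which the tool goes at most 62.5 mm and 10.7 degrees, less where a joint would pass 70% of its speed; a pose out of reach is approached as far as the arm can. A call with a number of a shift or a turn outside -1 to 1 is refused whole. A call with a gripper value outside its range is refused whole. The fingers move at their own pace and stop on an object; the grip force is fixed at half the most. Time passes only in rows, so rows that do not move let the fingers close. It gives the time, the measured TCP pose, the force and the opening at its end, in the units of the state.
- bot.get_obs(): the state, without advancing time (a new reading comes with each control period).
- bot.grab_frame(name): name is "side" or "top" or "wrist"; returns the picture (400x640x3 uint8, red, green, blue); there is no depth.
- bot.calibration(name): a dict with "fx", "fy", "cx", "cy" (pixels), "rvec" (rotation vector, rad) and "tvec" (3), from world to camera coordinates, as OpenCV has them; the wrist camera has in their place "mount" (4x4, takes a point from camera to tool coordinates, whose origin is the TCP and whose axes are the flange's). Camera axes: x right, y down, z forward; pixel columns grow to the right and rows downward; lengths in m; the calibration is good to about 2 mm. A picture is of the moment at which its call begins: read the wrist's pose just before it. calibration takes no time and is no camera call.
- bot.job_done(): hands the job in, once; it reports no verdict.
The state is a dict: "t": time; "joint_positions": joint angles; "qvel": joint speeds; "joint_torque": joint torques, N m; "ee_pos": TCP position; "ee_rot": TCP orientation; "contact_force": force on the tool from outside, world axes, zero at the start; "torque": the same for the moment, N m; "width": finger opening in m.
Only numpy, scipy, OpenCV 4.12 (cv2) and the standard library are available. Lean on these libraries where they do the work, as an engineer would, in place of code of your own. Each camera call takes 0.05 s, during which the arm holds its last target. There are 200 camera calls.

## Working session

There is one attempt and no reset: what is moved stays moved. The work goes in short steps, Python scripts to look and compute and a shell command to move; the robot and the scene stay as the last step left them, time stands still between calls to the robot, and variables do not carry over. Pictures are saved under pics/ and viewed, about 8 in all and at most 12, crops included, and the job is handed in when it is done.

```bash
mkdir -p pics; cat > h.py <<'E'
import numpy as np, cv2
from workcell import bot
from scipy.spatial.transform import Rotation as R
def cam(n,o=None):
    c=bot.calibration(n);K=np.array([[c['fx'],0,c['cx']],[0,c['fy'],c['cy']],[0,0,1]])
    if 'mount' in c:
        o=o or bot.get_obs();M=np.array(c['mount']);q=o['ee_rot']
        Rt=R.from_quat([q[1],q[2],q[3],q[0]]).as_matrix()
        return K,Rt@M[:3,:3],Rt@M[:3,3]+np.array(o['ee_pos'])
    Rc=cv2.Rodrigues(np.array(c['rvec'],float))[0]
    return K,Rc.T,-Rc.T@np.array(c['tvec'],float)
def plane(C,px,z):
    K,A,p=C;d=A@np.linalg.inv(K)@np.array([px[0],px[1],1.]);return p+d*(z-p[2])/d[2]
def proj(C,P):
    K,A,p=C;v=K@(A.T@(np.array(P)-p));return v[:2]/v[2]
def snap(n,name):
    o=bot.get_obs();im=bot.grab_frame(n)[:,:,::-1].copy();cv2.imwrite(f'pics/{name}.png',im);return im,cam(n,o)
E
python3 - <<'E'
from h import *
o=bot.get_obs();print(o['t'],o['ee_pos'],o['ee_rot'],o['width'])
for n in ('top','side','wrist'):
    im,C=snap(n,n+'0');print(n,C[2].round(3),C[1][:,2].round(2),C[0][0,0])
print(bot.calibration('wrist')['mount'])
E
```

```text
0.0 [ 0.15206441 -0.55397207  0.23041738] [-9.48780838e-04  9.91050720e-01  1.33482472e-01  3.69188264e-06] 0.08554219413400471
top [0.557 0.069 0.908] [ 0.02 -0.03 -1.  ] 433.15540724131114
side [ 0.428 -0.663  0.75 ] [ 0.15  0.7  -0.7 ] 394.83977998842465
wrist [ 0.231 -0.533  0.373] [-0.31 -0.08 -0.95] 275.4397347841719
[[ 4.33963819e-04 -9.48538671e-01 -3.16661020e-01  8.16115006e-02]
 [ 9.99999891e-01  3.57822275e-04  2.98601662e-04  2.06643829e-04]
 [-1.69926857e-04 -3.16661115e-01  9.48538723e-01 -1.42935141e-01]
 [ 0.00000000e+00  0.00000000e+00  0.00000000e+00  1.00000000e+00]]
```

View pics/top0.png

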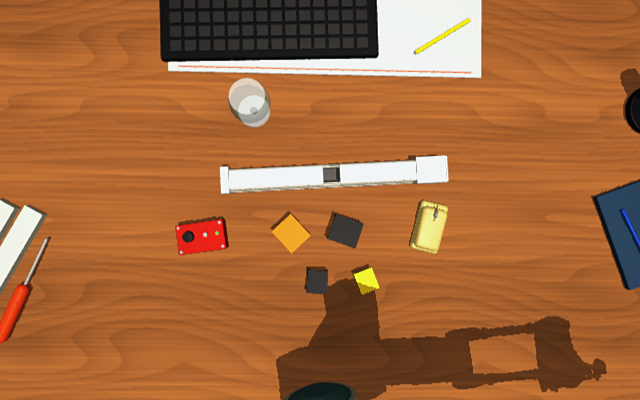

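View pics/side0.png

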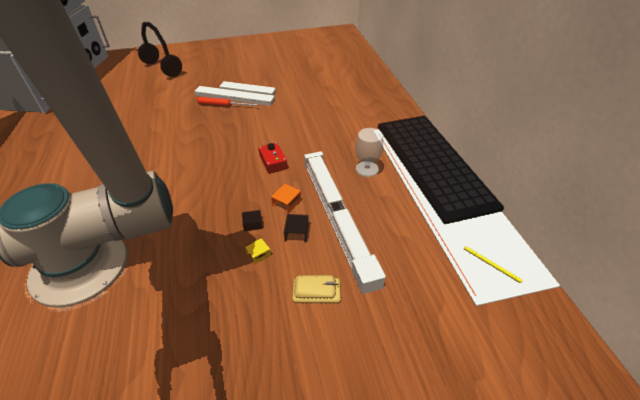

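Candidates for the cover in the top view are the orange cover (291,232), large black (344,230), small black (317,280) and yellow (367,279). I choose the large black one at (344,230). The trunking runs from (222,180) to (447,168), with a dark gap at about (331,174).

```bash
python3 - <<'E'
from h import *
im=cv2.imread('pics/top0.png');C=cam('top')
hsv=cv2.cvtColor(im,cv2.COLOR_BGR2HSV)
# cover
m=((hsv[...,2]<75)&(hsv[...,1]<60)).astype(np.uint8)
n,l,s,c=cv2.connectedComponentsWithStats(m)
for i in range(1,n):
    if s[i,4]>80 and 150<c[i][1]<300 and 200<c[i][0]<450:
        r=cv2.minAreaRect(np.argwhere(l==i)[:,::-1].astype(np.float32));b=cv2.boxPoints(r)
        print('dark',s[i],c[i].round(1),r); print(np.array([plane(C,p,0.036)[:2] for p in b]).round(4).tolist(),plane(C,r[0],.036).round(4))
w=((hsv[...,2]>150)&(hsv[...,1]<60)).astype(np.uint8)
n,l,s,c=cv2.connectedComponentsWithStats(w)
for i in range(1,n):
    if s[i,4]>300 and 140<c[i][1]<200:
        r=cv2.minAreaRect(np.argwhere(l==i)[:,::-1].astype(np.float32));print('white',s[i],r,[plane(C,p,.04)[:2].round(4).tolist() for p in cv2.boxPoints(r)])
a=cv2.resize(im[150:205,210:460],None,fx=3.1,fy=3.1,interpolation=cv2.INTER_CUBIC)
b=cv2.resize(im[200:300,260:400],None,fx=4,fy=4,interpolation=cv2.INTER_CUBIC)
o=np.zeros((a.shape[0]+400,800,3),np.uint8);o[:a.shape[0],:a.shape[1]]=a;o[a.shape[0]:,:560]=b;cv2.imwrite('pics/crop.png',o)
E
```

```text
dark [328 215  35  32 727] [345.  230.5] ((345.0000305175781, 230.50001525878906), (28.776723861694336, 24.981992721557617), 18.434947967529297)
[[0.5028, 0.0168], [0.5507, 0.0014], [0.5329, -0.0541], [0.485, -0.0385]] [ 0.5178 -0.0186  0.036 ]
dark [307 270  21  24 441] [316.7 281.4] ((316.6703796386719, 281.4447021484375), (19.756141662597656, 22.217344284057617), 3.814074993133545)
[[0.3943, 0.0584], [0.4386, 0.056], [0.4362, 0.0163], [0.3918, 0.0188]] [0.4152 0.0374 0.036 ]
white [ 220  156  228   38 4977] ((333.60302734375, 174.07199096679688), (27.31447410583496, 227.51463317871094), 87.15181732177734) [[0.6438, 0.2344], [0.6736, -0.2234], [0.6182, -0.2265], [0.5894, 0.2308]]
```

View pics/crop.png

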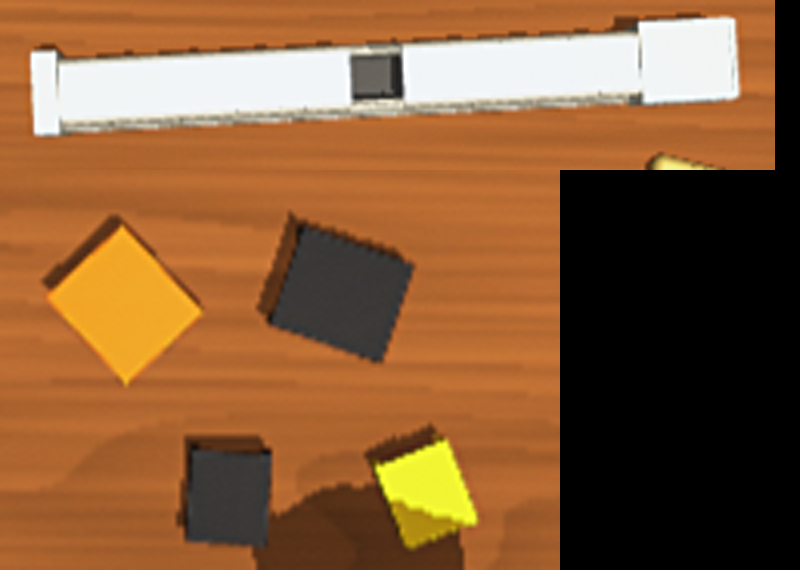

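The crop confirms it: the large black cover at (344,230) is the largest of its colour, and the small black one at (317,280) is the decoy. The gap runs from about px 323 (fixed lid's end) to 340 (loose lid's end).

```bash
cat >> h.py <<'E'
def need(P,th):
    """tool-frame offset units (2cm) and yaw units so tool x -> angle th+pi/2 (trunk +y)"""
    o=bot.get_obs();q=o['ee_rot'];A=R.from_quat([q[1],q[2],q[3],q[0]]).as_matrix()
    a=np.arctan2(A[1,0],A[0,0]);d=(th+np.pi/2-a+np.pi)%(2*np.pi)-np.pi
    print('t',round(o['t'],2),'tcp',np.round(o['ee_pos'],4),'th',round(a-np.pi/2,4),'need',(A.T@(np.array(P)-o['ee_pos'])/.02).round(2),'yaw',round(-d/.15,2),'F',np.round(o['contact_force'],1),'w',round(o['width'],4),'tilt',A[:2,2].round(4))
E
python3 -m jog '[{"gripper":85,"offset":[1,0.3,0],"yaw":-0.91},{"gripper":85,"offset":[1,0.3,0],"yaw":-0.91},{"gripper":85,"offset":[1,0.3,0],"yaw":-0.91},{"gripper":85,"offset":[1,0.3,0],"yaw":-0.91},{"gripper":85,"offset":[1,0.3,0],"yaw":-0.91},{"gripper":85,"offset":[1,0.3,0],"yaw":-0.91},{"gripper":85,"offset":[1,0.5,0],"yaw":-0.91},{"gripper":85,"offset":[1,0.5,0],"yaw":-0.91},{"gripper":85,"offset":[1,1,0],"yaw":-0.91},{"gripper":85,"offset":[1,1,0],"yaw":-0.91}]'
python3 - <<'E'
from h import *
C=cam('top')
s=plane(C,(322.9,174.3),.04);e=plane(C,(340,173.3),.04);print(s,e)
th=.065;y=np.array([-np.sin(th),np.cos(th),0]);print('gap',(s-e)@y)
g=e-y*.1;print('grip',g);g[2]=.2;need(g,th)
E
```

```text
t: 1.4
ee_pos: [0.3481, -0.4536, 0.2309]
ee_rot: [-0.0, 0.683, 0.73, 0.0]
contact_force: [-0.3, 0.8, -0.2]
width: 0.0849
[0.63032251 0.02745551 0.04      ] [ 0.63282465 -0.00695691  0.04      ]
gap 0.03450228146132199
grip [ 0.63932007 -0.10674574  0.04      ]
t 1.4 tcp [ 0.3481 -0.4536  0.2309] th 0.0663 need [16.34 15.68  1.55] yaw 0.01 F [-0.3  0.8 -0.2] w 0.0849 tilt [-0.0002  0.0004]
```

```bash
python3 -m jog '[{"gripper":85,"offset":[1,1,0],"yaw":0},{"gripper":85,"offset":[1,1,0],"yaw":0},{"gripper":85,"offset":[1,1,0],"yaw":0},{"gripper":85,"offset":[1,1,0],"yaw":0},{"gripper":85,"offset":[1,1,0],"yaw":0},{"gripper":85,"offset":[1,1,0],"yaw":0},{"gripper":85,"offset":[1,1,0],"yaw":0},{"gripper":85,"offset":[1,1,0],"yaw":0},{"gripper":85,"offset":[1,1,0],"yaw":0},{"gripper":85,"offset":[1,1,0],"yaw":0},{"gripper":85,"offset":[1,1,0.5],"yaw":0},{"gripper":85,"offset":[1,1,0.5],"yaw":0}]' >/dev/null
python3 -m jog '[{"gripper":85,"offset":[1,1,0.5],"yaw":0},{"gripper":85,"offset":[1,1,0],"yaw":0},{"gripper":85,"offset":[1,1,0],"yaw":0},{"gripper":85,"offset":[1,0.7,0],"yaw":0},{"gripper":85,"offset":[0.3,0,0],"yaw":0},{"gripper":85,"offset":[0,0,0],"yaw":0}]'
python3 - <<'E'
from h import *
snap('wrist','w1');need([.6393,-.1067,.025],.065)
E
```

```text
t: 3.65
ee_pos: [0.64, -0.1092, 0.2012]
ee_rot: [-0.0, 0.685, 0.729, -0.001]
contact_force: [-0.9, -1.2, -1.0]
width: 0.085
t 3.7 tcp [ 0.64   -0.1098  0.2013] th 0.062 need [ 0.16 -0.02  8.82] yaw -0.02 F [-0.4 -0.1  0.1] w 0.0845 tilt [-0.0007 -0.0007]
```

View pics/w1.png

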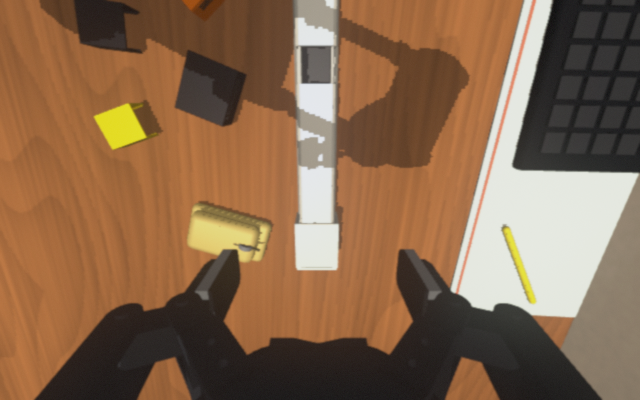

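Wrist view: the gap spans rows 45–84 around column 316, the loose lid runs rows 84–222, the end piece rows 222–270, and the mouse is at (230,232).

```bash
python3 - <<'E'
from h import *
im=cv2.imread('pics/w1.png');C=cam('wrist')
hsv=cv2.cvtColor(im,cv2.COLOR_BGR2HSV);m=(hsv[...,1]<50)&(hsv[...,2]>90)
L=[];Rr=[]
for r in [10,20,30,95,105,175,185,195,205,215]:
    x=np.where(m[r,285:352])[0]+285;a,b=plane(C,(x[0]-.5,r),.04),plane(C,(x[-1]+.5,r),.04);L.append(a);Rr.append(b);print(r,x[0],x[-1],a[:2].round(4),b[:2].round(4),round(np.linalg.norm(a-b),4))
print(im[35:95,316].max(1).tolist())
mid=(np.array(L)+Rr)/2
p=np.polyfit(mid[:,1],mid[:,0],1);print('slope',p,'th',-np.arctan(p[0]))
for r in (45.5,83.5): 
    P=plane(C,(316,r),.04);print(r,P,np.polyval(p,P[1]))
E
```

```text
10 294 337 [0.6067 0.0547] [0.6484 0.0573] 0.0418
20 294 337 [0.607  0.0465] [0.6491 0.0491] 0.0422
30 294 337 [0.6072 0.0381] [0.6498 0.0407] 0.0426
95 296 336 [ 0.6114 -0.0209] [ 0.6538 -0.0183] 0.0425
105 296 336 [ 0.6117 -0.0308] [ 0.6546 -0.0281] 0.043
175 298 334 [ 0.6168 -0.106 ] [ 0.6587 -0.1034] 0.042
185 299 334 [ 0.6184 -0.1177] [ 0.6596 -0.1151] 0.0413
195 299 334 [ 0.6188 -0.1298] [ 0.6606 -0.1272] 0.0418
205 299 334 [ 0.6193 -0.1422] [ 0.6616 -0.1395] 0.0424
215 298 336 [ 0.6187 -0.155 ] [ 0.665 -0.152] 0.0465
[231, 231, 231, 231, 231, 231, 231, 231, 231, 222, 173, 107, 83, 97, 104, 104, 104, 105, 104, 105, 105, 105, 105, 106, 105, 105, 105, 106, 108, 108, 106, 107, 107, 107, 107, 109, 108, 108, 108, 108, 108, 110, 108, 109, 108, 102, 82, 83, 148, 223, 234, 235, 235, 235, 235, 235, 235, 235, 235, 235]
slope [-0.0666858   0.63118896] th 0.06658720753565524
45.5 [0.62981549 0.0260573  0.04      ] 0.6294513115535488
83.5 [ 0.6319056  -0.00856479  0.04      ] 0.6317601131898678
```

```bash
python3 -m jog '[{"gripper":85,"offset":[0.1,-0.05,1],"yaw":0},{"gripper":85,"offset":[0,0,1],"yaw":-0.03},{"gripper":85,"offset":[0,0,1],"yaw":0},{"gripper":85,"offset":[0,0,1],"yaw":0},{"gripper":85,"offset":[0,0,1],"yaw":0},{"gripper":85,"offset":[0,0,1],"yaw":0},{"gripper":85,"offset":[0,0,1],"yaw":0},{"gripper":85,"offset":[0,0,0.8],"yaw":0},{"gripper":85,"offset":[0,0,0.5],"yaw":0},{"gripper":85,"offset":[0,0,0.4],"yaw":0},{"gripper":85,"offset":[0,0,0],"yaw":0}]' >/dev/null
python3 -c "
from h import *
need([.6384,-.108,.025],.0666)"
```

```text
t 5.08 tcp [ 0.6394 -0.1075  0.0269] th 0.0665 need [-0.02 -0.05  0.1 ] yaw -0.0 F [-0.1 -1.   0.1] w 0.0853 tilt [-0.0007  0.    ]
```

Close on the lid.

```bash
python3 -m jog '[{"gripper":30,"offset":[0,-0.05,0.1],"yaw":0},{"gripper":30,"offset":[0,0,0],"yaw":0},{"gripper":30,"offset":[0,0,0],"yaw":0},{"gripper":30,"offset":[0,0,0],"yaw":0},{"gripper":30,"offset":[0,0,0],"yaw":0},{"gripper":30,"offset":[0,0,0],"yaw":0},{"gripper":30,"offset":[0,0,0],"yaw":0},{"gripper":30,"offset":[0,0,0],"yaw":0}]'
python3 -c "
from h import *
need([.6384,-.108,.025],.0666)"
```

```text
t: 6.08
ee_pos: [0.6377, -0.1076, 0.0262]
ee_rot: [-0.0, 0.683, 0.73, -0.001]
contact_force: [-2.7, -0.1, 4.4]
width: 0.0382
t 6.08 tcp [ 0.6377 -0.1076  0.0262] th 0.0666 need [-0.02  0.04  0.06] yaw 0.0 F [-2.7 -0.1  4.4] w 0.0382 tilt [-0.0015 -0.0003]
```

```bash
python3 -m jog '[{"gripper":30,"offset":[0.25,0,0],"yaw":0},{"gripper":30,"offset":[0.25,0,0],"yaw":0},{"gripper":30,"offset":[0.25,0,0],"yaw":0},{"gripper":30,"offset":[0.25,0,0],"yaw":0},{"gripper":30,"offset":[0.25,0,0],"yaw":0},{"gripper":30,"offset":[0.2,0,0],"yaw":0},{"gripper":30,"offset":[0.1,0,0],"yaw":0},{"gripper":30,"offset":[0,0,0],"yaw":0}]'
python3 -m jog '[{"gripper":30,"offset":[0.1,0,0],"yaw":0},{"gripper":30,"offset":[0.1,0,0],"yaw":0},{"gripper":30,"offset":[0,0,0],"yaw":0}]'
python3 -c "
from h import *
need([.6384,-.108,.025],.0666)"
```

```text
t: 7.08
ee_pos: [0.6357, -0.077, 0.0262]
ee_rot: [-0.0, 0.683, 0.73, -0.001]
contact_force: [-4.3, -2.0, 6.6]
width: 0.0383
t: 7.45
ee_pos: [0.6354, -0.0731, 0.0262]
ee_rot: [-0.0, 0.683, 0.73, -0.001]
contact_force: [-3.1, -1.9, 6.0]
width: 0.0379
t 7.45 tcp [ 0.6354 -0.0731  0.0262] th 0.0669 need [-1.75  0.03  0.06] yaw 0.0 F [-3.1 -1.9  6. ] w 0.0379 tilt [-0.0012 -0.0013]
```

```bash
python3 -m jog '[{"gripper":30,"offset":[0.05,0,0],"yaw":0},{"gripper":30,"offset":[0.05,0,0],"yaw":0},{"gripper":30,"offset":[0,0,0],"yaw":0}]'
python3 -m jog '[{"gripper":30,"offset":[0.05,0,0],"yaw":0},{"gripper":30,"offset":[0.05,0,0],"yaw":0},{"gripper":30,"offset":[0,0,0],"yaw":0}]'
python3 -m jog '[{"gripper":30,"offset":[0.05,0,0],"yaw":0},{"gripper":30,"offset":[0.05,0,0],"yaw":0},{"gripper":30,"offset":[0,0,0],"yaw":0}]'
```

```text
t: 7.82
ee_pos: [0.6354, -0.0727, 0.0262]
ee_rot: [0.001, 0.683, 0.731, -0.002]
contact_force: [-3.1, -6.4, 5.0]
width: 0.0384
t: 8.2
ee_pos: [0.6354, -0.0726, 0.0262]
ee_rot: [0.002, 0.683, 0.731, -0.003]
contact_force: [-3.9, -10.0, 4.4]
width: 0.0383
t: 8.57
ee_pos: [0.6355, -0.0726, 0.0262]
ee_rot: [0.003, 0.682, 0.731, -0.004]
contact_force: [-3.6, -15.6, 4.2]
width: 0.0385
```

```bash
python3 -m jog '[{"gripper":30,"offset":[-0.2,0,0],"yaw":0},{"gripper":85,"offset":[0,0,0],"yaw":0},{"gripper":85,"offset":[0,0,0],"yaw":0},{"gripper":85,"offset":[0,0,0],"yaw":0},{"gripper":85,"offset":[0,0,0],"yaw":0},{"gripper":85,"offset":[0,0,-0.5],"yaw":0},{"gripper":85,"offset":[0,0,-1],"yaw":0},{"gripper":85,"offset":[0,0,-1],"yaw":0},{"gripper":85,"offset":[0,0,-1],"yaw":0},{"gripper":85,"offset":[-0.2,-0.5,-1],"yaw":0.4},{"gripper":85,"offset":[-0.2,-0.8,-1],"yaw":0.8},{"gripper":85,"offset":[-0.2,-0.8,-1],"yaw":0.8}]' >/dev/null
python3 -m jog '[{"gripper":85,"offset":[-0.3,-0.8,-0.5],"yaw":0.5},{"gripper":85,"offset":[-0.3,-0.6,0],"yaw":0},{"gripper":85,"offset":[0,0,0],"yaw":0}]'
python3 - <<'E'
from h import *
snap('wrist','w2');need([.518,-.0186,.012],-.31)
E
```

```text
t: 10.45
ee_pos: [0.5629, -0.0857, 0.1653]
ee_rot: [-0.0, 0.807, 0.59, -0.0]
contact_force: [-0.7, -1.1, 0.0]
width: 0.085
t 10.5 tcp [ 0.5637 -0.0857  0.1651] th -0.308 need [ 2.5  -3.19  7.66] yaw 0.01 F [ 0.5 -1.2  0.9] w 0.0851 tilt [0.0001 0.0001]
```

View pics/w2.png

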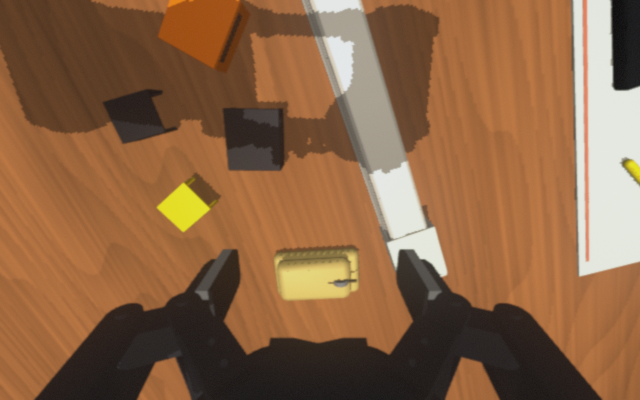

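No gap is visible on the trunking any more. The cover is at (225–283, 108–170), roughly aligned with the jaws, so I'll zoom in to measure it.

```bash
python3 - <<'E'
from h import *
im=cv2.imread('pics/w2.png');C=cam('wrist')
hsv=cv2.cvtColor(im,cv2.COLOR_BGR2HSV)
m=((hsv[...,1]<75)&(hsv[...,2]<85)).astype(np.uint8);m[:95]=0;m[185:]=0;m[:,:210]=0;m[:,300:]=0
n,l,s,c=cv2.connectedComponentsWithStats(m);i=1+s[1:,4].argmax()
pts=np.argwhere(l==i)[:,::-1].astype(np.float32);r=cv2.minAreaRect(pts);print(s[i],r)
W=np.array([plane(C,p,.036) for p in cv2.boxPoints(r)]);print(W.round(4))
for row in range(112,170,8):
    x=np.where(l[row]==i)[0];print(row,x[0],x[-1])
for col in range(230,282,8):
    x=np.where(l[:,col]==i)[0];print('c',col,x[0],x[-1])
a=cv2.resize(im[95:185,205:305],None,fx=4,fy=4,interpolation=cv2.INTER_CUBIC)
a=np.clip(a.astype(float)*2,0,255).astype(np.uint8)
b=np.clip(cv2.resize(im[0:130,290:420],None,fx=2.77,fy=2.77,interpolation=cv2.INTER_CUBIC),0,255)[:360]
cv2.imwrite('pics/c2.png',np.hstack([a,b]))
E
```

```text
[ 228  109   54   61 2067] ((254.5, 139.0), (53.0, 60.0), 0.0)
[[ 0.4836 -0.0396  0.036 ]
 [ 0.5067  0.0135  0.036 ]
 [ 0.5543 -0.0016  0.036 ]
 [ 0.5345 -0.0558  0.036 ]]
112 228 278
120 243 281
128 243 278
136 255 278
144 243 274
152 228 272
160 229 272
168 230 279
c 230 110 168
c 238 112 168
c 246 109 169
c 254 109 169
c 262 109 169
c 270 109 169
c 278 110 169
```

View pics/c2.png

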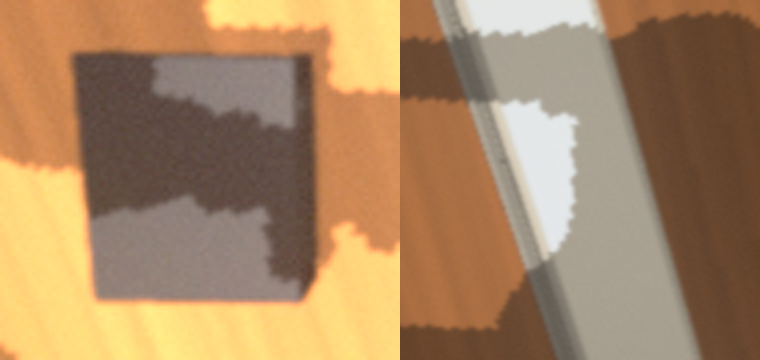

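Crop corners of the cover's top plate: (75,55), (294,57), (302,299), (97,299). The lids show no gap.

```bash
python3 - <<'E'
from h import *
C=cam('wrist')
P=np.array([plane(C,(205+x/4,95+y/4),.036) for x,y in [(75,55),(294,57),(302,299),(97,299)]])[:,:2]
c=P.mean(0);print(c,[np.linalg.norm(P[i]-P[(i+1)%4]).round(4) for i in range(4)])
v=P[0]+P[1]-P[2]-P[3];u=P[1]+P[2]-P[0]-P[3];print('th y',np.arctan2(-v[0],v[1]),'th x',np.arctan2(u[1],u[0]))
need([c[0],c[1],.012],np.arctan2(-v[0],v[1]))
E
```

```text
[ 0.51830457 -0.02083349] [np.float64(0.0515), np.float64(0.0582), np.float64(0.0517), np.float64(0.0587)]
th y -0.31960423043300046 th x -0.3118591991162249
t 10.5 tcp [ 0.5637 -0.0857  0.1651] th -0.308 need [ 2.4  -3.14  7.66] yaw 0.08 F [ 0.5 -1.2  0.9] w 0.0851 tilt [0.0001 0.0001]
```

```bash
python3 -m jog '[{"gripper":85,"offset":[0.8,-1,0.3],"yaw":0.06},{"gripper":85,"offset":[0.8,-1,1],"yaw":0},{"gripper":85,"offset":[0.8,-1,1],"yaw":0},{"gripper":85,"offset":[0,-0.14,1],"yaw":0},{"gripper":85,"offset":[0,0,1],"yaw":0},{"gripper":85,"offset":[0,0,1],"yaw":0},{"gripper":85,"offset":[0,0,1],"yaw":0},{"gripper":85,"offset":[0,0,0.8],"yaw":0},{"gripper":85,"offset":[0,0,0.5],"yaw":0},{"gripper":85,"offset":[0,0,0],"yaw":0}]'
python3 - <<'E'
from h import *
need([.5183,-.0208,.012],-.318)
E
```

```text
t: 11.75
ee_pos: [0.5188, -0.0205, 0.0124]
ee_rot: [-0.001, 0.81, 0.587, -0.001]
contact_force: [-0.2, -0.3, 0.6]
width: 0.085
t 11.75 tcp [ 0.5188 -0.0205  0.0124] th -0.3172 need [-0.02 -0.02  0.02] yaw 0.01 F [-0.2 -0.3  0.6] w 0.085 tilt [-0.0018  0.0003]
```

```bash
python3 -m jog '[{"gripper":45,"offset":[0,-0.02,0],"yaw":0},{"gripper":45,"offset":[0,0,0],"yaw":0},{"gripper":45,"offset":[0,0,0],"yaw":0},{"gripper":45,"offset":[0,0,0],"yaw":0},{"gripper":45,"offset":[0,0,0],"yaw":0},{"gripper":45,"offset":[0,0,0],"yaw":0}]'
python3 -m jog '[{"gripper":45,"offset":[0,0,-0.5],"yaw":0},{"gripper":45,"offset":[0,0,-1],"yaw":0},{"gripper":45,"offset":[0,0,-1],"yaw":0},{"gripper":45,"offset":[0,0,-1],"yaw":0},{"gripper":45,"offset":[0,0,-1],"yaw":-0.5},{"gripper":45,"offset":[0,0,-0.5],"yaw":-1},{"gripper":45,"offset":[0,0,0],"yaw":-1},{"gripper":45,"offset":[0,0,0],"yaw":0}]'
python3 - <<'E'
from h import *
snap('wrist','w3');snap('side','s3');need([.6295,.026,.09],.0667)
a=cv2.imread('pics/w3.png');b=cv2.imread('pics/s3.png')[130:300,200:440]
cv2.imwrite('pics/v3.png',np.vstack([a[:340],cv2.resize(b,(367,260))[:, :367].copy() if 0 else np.pad(cv2.resize(b,(367,260)),((0,0),(0,273),(0,0)))]))
E
```

```text
t: 12.5
ee_pos: [0.5194, -0.0206, 0.0142]
ee_rot: [0.001, 0.81, 0.586, 0.001]
contact_force: [0.1, -0.3, 5.6]
width: 0.0519
t: 13.5
ee_pos: [0.5185, -0.0205, 0.1137]
ee_rot: [0.0, 0.687, 0.727, 0.0]
contact_force: [-0.3, 0.0, -0.4]
width: 0.0522
t 13.6 tcp [ 0.5184 -0.0204  0.1133] th 0.0552 need [2.01 5.68 1.16] yaw -0.08 F [ 0.6  0.7 -0.6] w 0.0518 tilt [-0.0003 -0.    ]
```

View pics/v3.png

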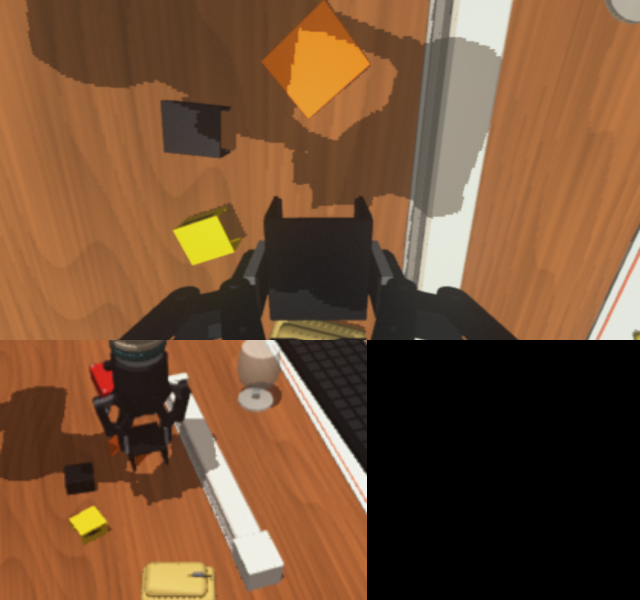

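The cover is gripped and hangs squarely. Its top plate is at about (267–367, 218–320) in the wrist view.

```bash
python3 - <<'E'
from h import *
im=cv2.imread('pics/w3.png');C=cam('wrist');z=.1133+.036-.0142
a=np.clip(cv2.resize(im[195:330,240:390],None,fx=5,fy=4.4,interpolation=cv2.INTER_CUBIC)*2.5,0,255).astype(np.uint8);cv2.imwrite('pics/c3.png',a)
o=bot.get_obs();q=o['ee_rot'];A=R.from_quat([q[1],q[2],q[3],q[0]]).as_matrix()
for p in [(267,218),(367,218),(367,319),(268,319),(320,200)]:
    print(p,((A.T@(plane(C,p,z)-o['ee_pos']))*1e3).round(1))
E
```

```text
(267, 218) [ 29.9 -23.9 -21.8]
(367, 218) [ 29.9  23.8 -21.8]
(367, 319) [-29.6  27.1 -21.8]
(268, 319) [-29.7 -26.8 -21.8]
(320, 200) [ 39.    1.4 -21.8]
```

View pics/c3.png

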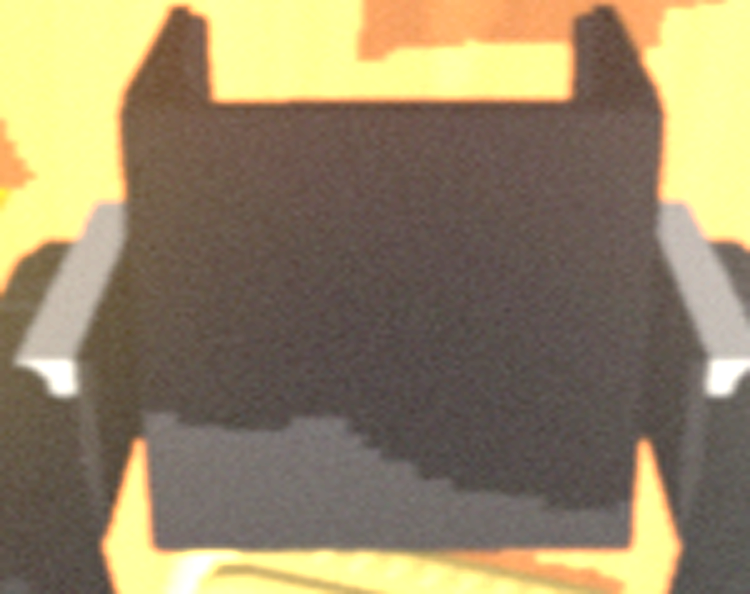

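```bash
python3 -m jog '[{"gripper":45,"offset":[0.33,0.9,0],"yaw":-0.08},{"gripper":45,"offset":[0.33,1,0],"yaw":0},{"gripper":45,"offset":[0.33,1,0],"yaw":0},{"gripper":45,"offset":[0.33,1,0],"yaw":0},{"gripper":45,"offset":[0.33,1,0],"yaw":0},{"gripper":45,"offset":[0.33,0.7,0],"yaw":0},{"gripper":45,"offset":[0,0,0.5],"yaw":0},{"gripper":45,"offset":[0,0,0.6],"yaw":0},{"gripper":45,"offset":[0,0,0],"yaw":0},{"gripper":45,"offset":[0,0,0],"yaw":0}]'
python3 - <<'E'
from h import *
need([.629,.0265,.06],.0667)
E
```

```text
t: 14.85
ee_pos: [0.6272, 0.0263, 0.0912]
ee_rot: [-0.0, 0.682, 0.731, -0.0]
contact_force: [0.5, -0.2, -1.6]
width: 0.0517
t 14.85 tcp [0.6272 0.0263 0.0912] th 0.069 need [0.01 0.09 1.56] yaw 0.02 F [ 0.5 -0.2 -1.6] w 0.0517 tilt [-0.0004 -0.0001]
```

```bash
python3 -m jog '[{"gripper":45,"offset":[0,0.09,0.6],"yaw":0.02},{"gripper":45,"offset":[0,0,0.6],"yaw":0},{"gripper":45,"offset":[0,0,0],"yaw":0},{"gripper":45,"offset":[0,0,0],"yaw":0}]' >/dev/null
python3 - <<'E'
from h import *
im,C=snap('wrist','w4');need([.629,.0265,.06],.0667)
cv2.imwrite('pics/c4.png',np.clip(cv2.resize(im[130:330,225:405],None,fx=3,fy=3,interpolation=cv2.INTER_CUBIC)*1.3,0,255).astype(np.uint8))
hsv=cv2.cvtColor(im,cv2.COLOR_BGR2HSV);m=(hsv[...,1]<45)&(hsv[...,2]>85)
y=np.array([-np.sin(.0667),np.cos(.0667)]);x=np.array([y[1],-y[0]])
o=bot.get_obs()
for r in range(60,200,20):
    c=np.where(m[r,240:400])[0]+240
    if len(c): print(r,c[0],c[-1],[(1e3*(plane(C,(k,r),.04)[:2]-o['ee_pos'][:2])@x).round(1) for k in (c[0]-.5,c[-1]+.5)])
E
```

```text
t 15.4 tcp [0.6297 0.0267 0.0674] th 0.0665 need [-0.01 -0.04  0.37] yaw -0.0 F [ 0.1  0.  -0.8] w 0.0519 tilt [ 0.0004 -0.0001]
60 281 353 [np.float64(-20.8), np.float64(20.0)]
80 282 352 [np.float64(-20.7), np.float64(19.8)]
100 282 351 [np.float64(-21.1), np.float64(19.7)]
120 283 351 [np.float64(-21.0), np.float64(20.1)]
140 285 350 [np.float64(-20.2), np.float64(20.0)]
160 285 349 [np.float64(-20.7), np.float64(19.8)]
180 286 348 [np.float64(-20.6), np.float64(19.6)]
```

View pics/c4.png

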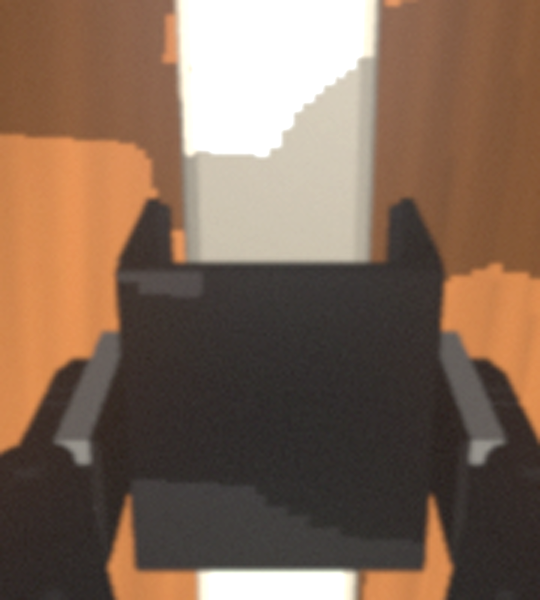

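The cover is above the lids and square to them, with the lid centre 0.5 mm to the cover's left. I'll correct that and lower.

```bash
python3 -m jog '[{"gripper":45,"offset":[0,-0.03,0.3],"yaw":0},{"gripper":45,"offset":[0,0,0.4],"yaw":0},{"gripper":45,"offset":[0,0,0.4],"yaw":0},{"gripper":45,"offset":[0,0,0.3],"yaw":0},{"gripper":45,"offset":[0,0,0.2],"yaw":0},{"gripper":45,"offset":[0,0,0],"yaw":0}]'
python3 -m jog '[{"gripper":45,"offset":[0,0,0.1],"yaw":0},{"gripper":45,"offset":[0,0,0],"yaw":0}]'
python3 - <<'E'
from h import *
need([.6292,.0265,.0217],.0667)
E
```

```text
t: 16.15
ee_pos: [0.6287, 0.0266, 0.0348]
ee_rot: [-0.0, 0.683, 0.73, -0.0]
contact_force: [0.4, -0.2, -0.8]
width: 0.0518
t: 16.4
ee_pos: [0.629, 0.0266, 0.0334]
ee_rot: [0.0, 0.683, 0.73, 0.0]
contact_force: [0.1, -0.4, -0.1]
width: 0.0519
t 16.4 tcp [0.629  0.0266 0.0334] th 0.0665 need [-0.01  0.01  0.58] yaw -0.0 F [ 0.1 -0.4 -0.1] w 0.0519 tilt [ 0.0002 -0.0001]
```

```bash
for i in 1; do python3 -m jog '[{"gripper":45,"offset":[0,0,0.1],"yaw":0},{"gripper":45,"offset":[0,0,0.1],"yaw":0},{"gripper":45,"offset":[0,0,0],"yaw":0}]'
python3 -m jog '[{"gripper":45,"offset":[0,0,0.1],"yaw":0},{"gripper":45,"offset":[0,0,0],"yaw":0}]'
python3 -m jog '[{"gripper":45,"offset":[0,0,0.1],"yaw":0},{"gripper":45,"offset":[0,0,0],"yaw":0}]'
python3 -m jog '[{"gripper":45,"offset":[0,0,0.1],"yaw":0},{"gripper":45,"offset":[0,0,0],"yaw":0}]'; done
```

```text
t: 16.77
ee_pos: [0.629, 0.0266, 0.0293]
ee_rot: [0.0, 0.683, 0.73, 0.0]
contact_force: [0.0, 1.0, -0.0]
width: 0.0517
t: 17.02
ee_pos: [0.6292, 0.0266, 0.0279]
ee_rot: [0.0, 0.683, 0.73, 0.0]
contact_force: [-1.2, 0.1, 4.7]
width: 0.052
t: 17.27
ee_pos: [0.6294, 0.0266, 0.0266]
ee_rot: [0.001, 0.683, 0.73, 0.0]
contact_force: [-2.5, 0.0, 8.5]
width: 0.0517
t: 17.52
ee_pos: [0.6288, 0.0266, 0.0231]
ee_rot: [0.0, 0.683, 0.73, -0.0]
contact_force: [-0.1, -1.9, -0.6]
width: 0.0519
```

The force rose to 8.5 N, then dropped to zero, which is the click. I'll keep pressing until it is home.

```bash
python3 -m jog '[{"gripper":45,"offset":[0,0,0.1],"yaw":0},{"gripper":45,"offset":[0,0,0],"yaw":0}]'
python3 -m jog '[{"gripper":45,"offset":[0,0,0.1],"yaw":0},{"gripper":45,"offset":[0,0,0],"yaw":0}]'
python3 -m jog '[{"gripper":45,"offset":[0,0,0.1],"yaw":0},{"gripper":45,"offset":[0,0,0],"yaw":0}]'
python3 -m jog '[{"gripper":45,"offset":[0,0,0.1],"yaw":0},{"gripper":45,"offset":[0,0,0],"yaw":0}]'
```

```text
t: 17.77
ee_pos: [0.629, 0.0266, 0.0218]
ee_rot: [0.0, 0.683, 0.73, 0.0]
contact_force: [-1.5, -0.3, 5.7]
width: 0.0516
t: 18.02
ee_pos: [0.629, 0.0267, 0.0217]
ee_rot: [0.0, 0.683, 0.73, 0.0]
contact_force: [-4.5, -0.5, 16.5]
width: 0.052
t: 18.27
ee_pos: [0.629, 0.0266, 0.0217]
ee_rot: [0.001, 0.683, 0.73, 0.0]
contact_force: [-7.7, 0.2, 25.9]
width: 0.0524
t: 18.52
ee_pos: [0.6291, 0.0267, 0.0217]
ee_rot: [0.001, 0.683, 0.73, 0.001]
contact_force: [-11.4, -0.2, 37.4]
width: 0.0518
```

It stopped at TCP z 0.0217, exactly the predicted home height. I'll ease the push to about 25 N and look.

```bash
python3 -m jog '[{"gripper":45,"offset":[0,0,-0.12],"yaw":0},{"gripper":45,"offset":[0,0,0],"yaw":0},{"gripper":45,"offset":[0,0,0],"yaw":0}]'
python3 - <<'E'
from h import *
im,C=snap('wrist','w5');s,_=snap('side','s5');need([.6292,.0265,.0217],.0667)
z=.0435;o=bot.get_obs()
for d in (-.03,.03):print([proj(C,[.6292-np.sin(.0667)*d+e*np.cos(.0667),.0265+d*np.cos(.0667)+e*np.sin(.0667),z]).round(0) for e in (-.0265,.0265)])
a=np.clip(cv2.resize(im[100:340,200:430],None,fx=2,fy=2,interpolation=cv2.INTER_CUBIC)*1.4,0,255).astype(np.uint8)
b=cv2.resize(s[140:300,250:410],(480,480),interpolation=cv2.INTER_CUBIC)
cv2.imwrite('pics/c5.png',cv2.resize(np.hstack([a,b]),None,fx=.84,fy=.84))
E
```

```text
t: 18.9
ee_pos: [0.6291, 0.0266, 0.0217]
ee_rot: [0.001, 0.683, 0.73, 0.0]
contact_force: [-7.5, -0.3, 23.8]
width: 0.0519
t 19.0 tcp [0.629  0.0266 0.0217] th 0.0667 need [-0.01  0.01  0.  ] yaw -0.0 F [-7.3  0.3 25.7] w 0.0518 tilt [ 0.0016 -0.0003]
[array([269., 320.]), array([366., 320.])]
[array([262., 218.]), array([373., 218.])]
```

View pics/c5.png

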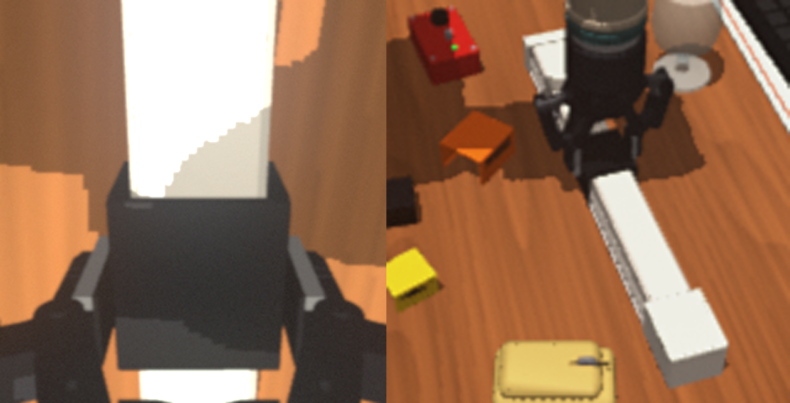

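The cover sits flush on the lids, square and centred. The mouse, red box and glass haven't moved. I'm still pressing at about 25 N, so I'm handing in.

```bash
python3 -c "
from workcell import bot
print(bot.job_done(),bot.get_obs()['contact_force'])"
```

```text
the job is handed in; nothing more can be done
the job is handed in; nothing more can be done
```

The job is done and handed in at 19 s of the 64 s allowed, with the gripper still pressing the cover down at about 25 N.

- **Lid:** I slid the loose lid about 35 mm until it stopped dead against the fixed one. The push rose to about 15 N with no further travel, and the next wrist picture showed no gap.
- **Cover:** I picked up the large black cover and squared it over the seam. It clicked: the force rose to 8.5 N, then dropped to zero. Pressed on, it stopped at the expected home height, with the tool end at 21.7 mm and so the top plate at about 43.5 mm.
- **Last checks:** The final pictures show the cover flush, square and centred, with tilt under 0.1°. The mouse, red box and glass are where they stood.
- **Less certain:**
  - There was only one force drop, so I judged that both sides clicked from the level pose and the height rather than from two separate clicks.
  - The push briefly reached 37 N before I eased it. The force also had a sideways part of about 7 N at the end.
  - The two camera estimates of the seam position differed by about 1.5 mm, and I set the cover between them.

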